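# Wind down the mould press

### The job

Fit the loose crank fully down onto the square end of the mould press's shaft (feel for the angle at which it drops on; do not force it), then wind it clockwise, round and round, until the plate bears firmly on the plaster mould and the crank pushes back clearly. Stop there without over-tightening, let go and leave the crank seated on the shaft; leave everything else on the table where it stands.

Things in the scene. Friction and masses are not known exactly. Their poses are not given: they have to be found in the camera images.
- crank_hub (a point): Grip centre of the loose crank's hub, a square dark steel block 27 x 27 mm, 54 mm high; on its axis, 42 mm above its foot. Crank 0.25 to 0.47 kg, balanced on the hub, lying socket down. Axes: z up, x along the arm to the knob; hub sides lie along x and y. Grip across the y sides. Arm on +x: 16 mm wide, 10 to 18 mm above the foot, to 88 mm from the axis; tail on -x: 22 mm wide, to 44 mm.
- crank_foot (a point): Centre of the socket's mouth, on the underside of the crank's hub (42 mm below crank_hub). The socket is square, 16 mm wide, sides along the crank's x and y, 30 mm deep.
- crank_knob (a point): Centre of the red knob: upright cylinder 22 mm in diameter, 40 mm high (22 to 62 mm above the crank's foot), 75 mm from the hub axis along the crank's +x. It turns freely on its pin, so a grasp that keeps its own direction can carry it round and round.
- knob: The red knob as a part of the crank; origin on the knob's axis at the height of the crank's foot.
- shaft_top (a point): Centre of the top of the press's upright square shaft, fixed to the press frame: it does NOT show the angle the shaft is turned to, which differs every time. Shaft 14 x 14 mm, 28 mm above its collar, top 3 mm tapering to 8 mm. Axes: the press's, z up; the blue cross-beam (50 x 200 mm, top 34 mm below this point) runs along y.
- shaft_foot (a point): Centre of the collar (42 mm wide) from which the shaft rises, 28 mm below shaft_top; the crank is home when crank_foot lies here. Lowered centred on the shaft, a socket sinks 1 to 3 mm over the taper and rests; lift it, turn it a few degrees and lower it again with a light push (about 5 N), over up to a quarter turn: it drops on when the angles agree within about 7 degrees.
- plate_face (a point): Centre of the rubber-faced underside of the press plate (110 x 130 mm). Turning the shaft clockwise, seen from above, lowers it 12 mm a turn.
- mould_top (a point): Centre of the white mould's top, under the plate. The plate meets it after 1.4 to 2.1 turns of the shaft and stops there. Winding takes 2 N along the circle at the knob; once the plate bears, the push rises by about 2.3 N per 0.1 rad of crank: firm is about 10 N, under 6 N too loose, over 17 N too tight. On letting go the crank springs back a little, which is fine.
- shaft (a joint): Twist of the sprung coupling between the shaft's square end and the press screw, rad, positive when wound clockwise: 1.7 N m per rad (10 N at the knob is 0.75 N m). It is no measure of the shaft's angle. About 0.09 while winding freely; 0.25 to 0.75 is firm, more is too tight.
- bowl: white plastic bowl 200 mm wide, bystander; origin under its centre
- slip_jar: amber jar 48 mm wide, 75 mm high, bystander; origin under its centre
- brush: brush lying on the table, bystander
- board: plywood board 150 x 120 x 10 mm, bystander
- dish: terracotta dish 110 mm wide on the board, bystander
- mug: blue mug 90 mm high, bystander
- spatula: spatula 200 mm long lying on the table, bystander
Not all that is in view belongs to the job. What is meant by the part that bears crank_hub is not pink, and is the smaller of those in its own colour.

How it is judged:
On the way, in this order (a step that is already met when the one before it is completed fails the run):
1. the crank is fully home on the square shaft (its foot within 4 mm of the collar) (horizontal distance between crank_foot and shaft_foot below 0.004 m and z of crank_foot in the frame of shaft_foot below 0.004 m), for 0.2 s.
2. the plate bears firmly on the mould (met within 0.4 mm, coupling twisted by at least 0.25 rad), wound down with the crank on the shaft (z of plate_face in the frame of mould_top below 0.0004 m and horizontal distance between crank_foot and shaft_foot below 0.005 m and z of crank_foot in the frame of shaft_foot below 0.008 m and value of joint shaft above 0.25 rad), for 0.1 s.
At the end, for the whole second after the job is handed in: The plate rests on the mould (no gap over 0.4 mm) and the crank stands still, released, fully home on the shaft: its foot within 5 mm of the collar in height and 4 mm sideways (z of plate_face in the frame of mould_top below 0.0004 m and horizontal distance between crank_foot and shaft_foot below 0.004 m and z of crank_foot in the frame of shaft_foot below 0.005 m and linear speed of knob below 0.02 m/s); the robot touches nothing.
It fails at once if the press is over-tightened or forced the wrong way (coupling twisted by more than 0.75 rad, over 17 N at the knob) (value of joint shaft above 0.75 rad or value of joint shaft below -0.75 rad).
It fails at once if the crank is forced onto the shaft (pushed down with about 25 N or more while not engaged: contact forces over 60 N) (contact force between crank and press above 60 N and z of crank_foot in the frame of shaft_foot above 0.012 m).
It fails at once if a bystander is moved more than 30 mm (distance of any of bowl, slip_jar, brush, board, dish, mug, spatula from where it was at the start of the episode above 0.03 m).
It also fails if it takes over 72 s, if anything falls off the work surface, if the arm or the gripper's body presses on something with over 40 N, if the wrist force passes 120 N, or if a joint passes its speed limit or range.

### The arm

A 6-joint arm with a two-finger parallel gripper is mounted at the origin on the work surface. World frame = base frame: x ahead of the robot, y to its left, z up, the work surface at z = 0. Lengths are in m, angles in rad, forces in N, time in s.
With the tool pointing down it reaches from about 0.35 to 0.95 m from the base axis. Payload 17.4 kg.
Tool frame: the origin (TCP) lies between the finger pads; the fingertips stand 22 mm ahead of it and the grasp point (between the pads) lies 3 mm ahead of it; z points along the fingers, y is the line along which they close (so a half turn about z gives the same grasp; the last joint's range is limited). The gripper opens to 93 mm and grips with 3 to 60 N. Pads are 15 mm wide; open, the fingers measure 128 mm over their backs; the gripper's body (75 mm by 188 mm) begins 65 mm behind the grasp point.
Start: joints at [-1.218, 0.116, 1.442, -0, 1.584, -0.038], TCP at [0.257, -0.624, 0.241] pointing down, gripper open.
Joint ranges: [-2.83, 2.83], [-0.83, 2.19], [0.07, 2.5], [-1.14, 4.28], [0.01, 3], [-2.97, 2.97]. Speed limits (rad/s): [1.89, 1.89, 2.22, 3.14, 3.14, 3.14].

### API

Orientations are given as a unit quaternion [w, x, y, z].
In Python, from cell import manip gives the robot as it stands. The module is installed in compiled form; this text tells all that it offers.
- The arm moves only by the shell command python3 -m creep 'ROWS' [FORCE]. ROWS is JSON, a list of rows, each a list of 7 numbers: the shift along the tool's x, y, z each as a share of 150 mm, from -1 to 1, then the turn, a rotation vector about the tool's x, y, z each as a share of 360 degrees, from -1 to 1, then the finger opening in mm, from 0 to 93. A call has 1 to 10 rows; each row is the pose to reach, as a shift and turn from the pose commanded when the call began, along the tool's axes at that moment, turning the shorter way round; what a row does not reach only later rows make up. A row lasts 1/10 s, in which the tool goes at most 50 mm and 8.59 degrees, less where a joint would pass 70% of its speed; a pose out of reach is approached as far as the arm can. A call with a number of a shift or a turn outside -1 to 1 is refused whole. A call with a gripper value outside its range is refused whole. The fingers move at their own pace and stop on an object; FORCE is the grip in N (left out, the last holds). Time passes only in rows, so rows that repeat a pose let the fingers close. It gives the time, the measured TCP pose, the force, the opening and the grip force at its end, in the units of the state.
- manip.observe(): the state, without advancing time (a new reading comes with each control period).
- manip.camera(name): name is "scene" or "top" or "wrist"; returns a dict with "image" (384x512x3 uint8, blue, green, red), "fx", "fy", "cx", "cy" (pixels), "k1" (the pictures are not rectified: a ray, as slopes to the right and down, at radius r is drawn at 1 + k1 r^2 times it, then the intrinsics apply), "R" (3x3) and "t" (3): a world point X has camera coordinates R X + t. Camera axes: x right, y down, z forward; pixel columns grow to the right and rows downward; lengths in m; the calibration is good to about 2 mm. A picture is of the moment at which its call begins. There is no depth.
- manip.hand_in(): hands the job in; it is judged then, once.
The state is a dict: "time": time; "q": joint angles; "qvel": joint speeds; "joint_torque": joint torques, N m; "tool_pos": TCP position; "ee_rot": TCP orientation; "force": force on the tool from outside, world axes, zero at the start; "moment": the same for the moment, N m; "grip_width": finger opening in m; "grasp_force": force on a finger pad.
Only numpy, scipy, OpenCV 4.12 (cv2) and the standard library are available. Lean on these libraries where they do the work, as an engineer would, in place of code of your own. Each camera call takes 0.05 s, during which the arm holds its last target. There are 200 camera calls.

## Working session

There is one attempt and no reset: what is moved stays moved. The work goes in short steps, Python scripts to look and compute and a shell command to move; the robot and the scene stay as the last step left them, time stands still between calls to the robot, and variables do not carry over. Pictures are saved under pics/ and viewed, at most 13 in all, crops included, and the job is handed in when it is done.

```bash
mkdir -p pics; cat > h.py <<'E'
import numpy as np, cv2
from cell import manip
def cam(n):
    c=manip.camera(n); c['R']=np.array(c['R']); c['t']=np.array(c['t']); c['image']=np.array(c['image']); return c
def ray(c,u,v):
    K=np.array([[c['fx'],0,c['cx']],[0,c['fy'],c['cy']],[0,0,1]])
    p=cv2.undistortPoints(np.array([[[u,v]]],float),K,np.array([c['k1'],0,0,0,0.]))[0,0]
    return -c['R'].T@c['t'], c['R'].T@np.array([p[0],p[1],1])
def onz(c,u,v,z):
    o,d=ray(c,u,v); return o+d*(z-o[2])/d[2]
def proj(c,X):
    K=np.array([[c['fx'],0,c['cx']],[0,c['fy'],c['cy']],[0,0,1]])
    return cv2.projectPoints(np.array([X],float),cv2.Rodrigues(c['R'])[0],c['t'],K,np.array([c['k1'],0,0,0,0.]))[0].ravel()
def st():
    s=manip.observe()
    print(round(s['time'],2),np.round(s['tool_pos'],4),np.round(s['ee_rot'],4),'F',np.round(s['force'],1),'M',np.round(s['moment'],2),'w',round(s['grip_width'],4),'g',np.round(s['grasp_force'],1),'q6',np.round(s['q'],2))
    return s
E
python3 - <<'E'
from h import *
a=cam('scene');b=cam('top');
st()
cv2.imwrite('pics/both.png',cv2.resize(np.hstack([a['image'],b['image']]),(800,300)))
cv2.imwrite('pics/top.png',cv2.resize(b['image'],(800,600)))
cv2.imwrite('pics/scene.png',cv2.resize(a['image'],(800,600)))
E
```

```text
0.1 [ 0.2571 -0.624   0.24  ] [-5.000e-04  9.810e-01  1.941e-01 -1.000e-04] F [ 0.6  0.5 -1. ] M [-0.05  0.04 -0.01] w 0.093 g 0.0 q6 [-1.22  0.12  1.44  0.    1.58 -0.04]
```

View pics/top.png

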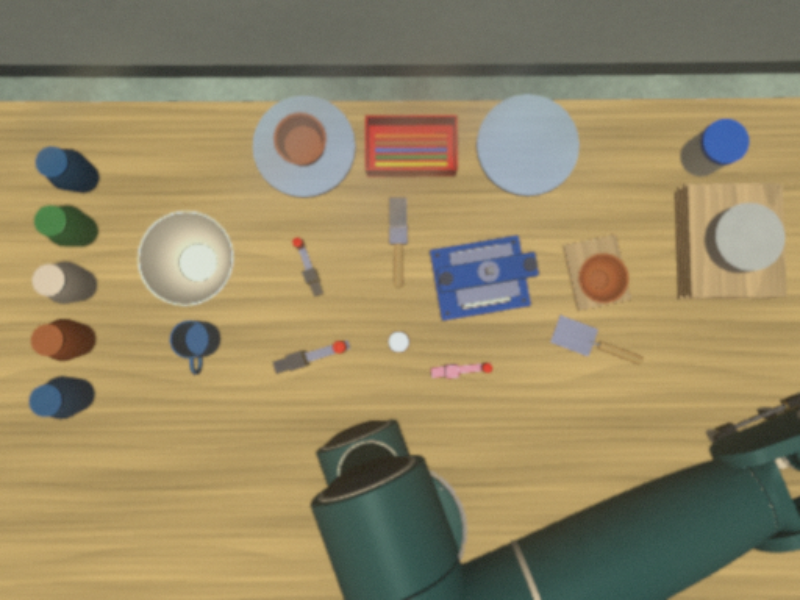

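View pics/scene.png

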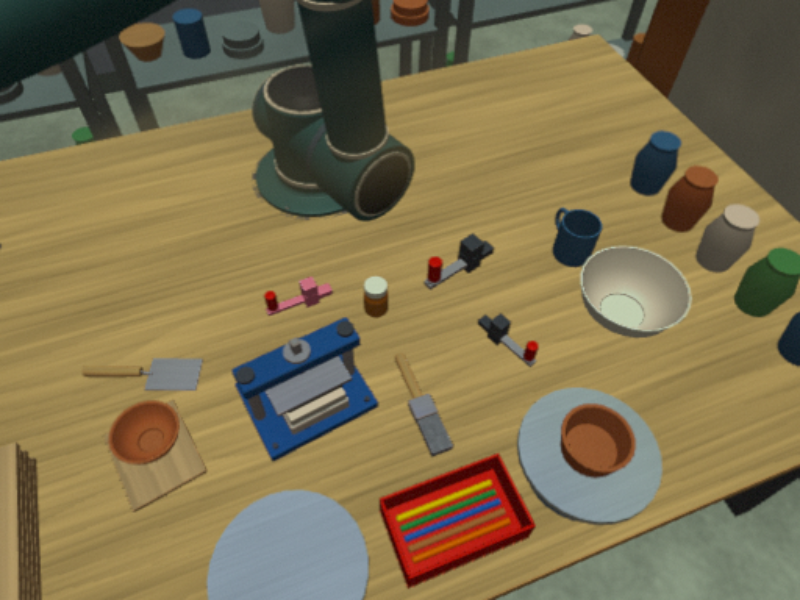

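Candidates for the crank (top view, 800x600 px): dark crank A with hub (313,280) and knob (298,243); dark crank B with hub (293,362) and knob (340,347), which is larger; pink crank with hub (447,371), excluded by its colour. I choose A, the smaller dark one. The press shaft is at about (488,271). Next I measure and check with a close crop.

```bash
python3 - <<'E'
from h import *
b=cam('top'); a=cam('scene')
for n,c in (('top',b),('scene',a)):
    I=c['image']; h=cv2.cvtColor(I,cv2.COLOR_BGR2HSV)
    red=(((h[...,0]<5)|(h[...,0]>174))&(h[...,1]>190)&(h[...,2]>90)).astype(np.uint8)
    k,_,s,ce=cv2.connectedComponentsWithStats(red)
    print(n,[(s[i].tolist(),ce[i].round(1).tolist()) for i in range(1,k) if 15<s[i,4]<400])
    print('C',-c['R'].T@c['t'],c['fx'])
for z in(.0,.054): print('A hub',onz(b,200,179,z),'B',onz(b,187.5,231.5,z))
print('shaft',[onz(b,312,173,z) for z in(.1,.14,.18)])
def big(c,x,y,w,hh,W,H): return cv2.resize(c['image'][y:y+hh,x:x+w],(W,H),interpolation=cv2.INTER_CUBIC)
# top row: A in top, press in top ; bottom: A in scene, press in scene
r1=np.hstack([big(b,170,140,70,53,400,300),big(b,268,145,80,60,400,300)])
r2=np.hstack([big(a,298,190,60,45,400,300),big(a,145,200,100,75,400,300)])
cv2.imwrite('pics/crop.png',np.vstack([r1,r2]))
E
```

```text
top []
C [ 0.42338103 -0.01640792  1.38789899] 399.34361024722955
scene [([275, 165, 7, 6, 39], [278.1, 167.6]), ([170, 187, 6, 5, 26], [172.5, 189.0]), ([337, 219, 7, 6, 33], [340.2, 221.3])]
C [ 1.07415241 -0.22829726  0.96900466] 391.2444696634655
A hub [0.5446808  0.19101524 0.        ] B [0.36296294 0.23379734 0.        ]
A hub [0.5399613  0.18294488 0.054     ] B [0.36531367 0.22406242 0.054     ]
shaft [array([ 0.55306715, -0.1863691 ,  0.1       ]), array([ 0.54903932, -0.18109039,  0.14      ]), array([ 0.54501148, -0.17581168,  0.18      ])]
```

View pics/crop.png

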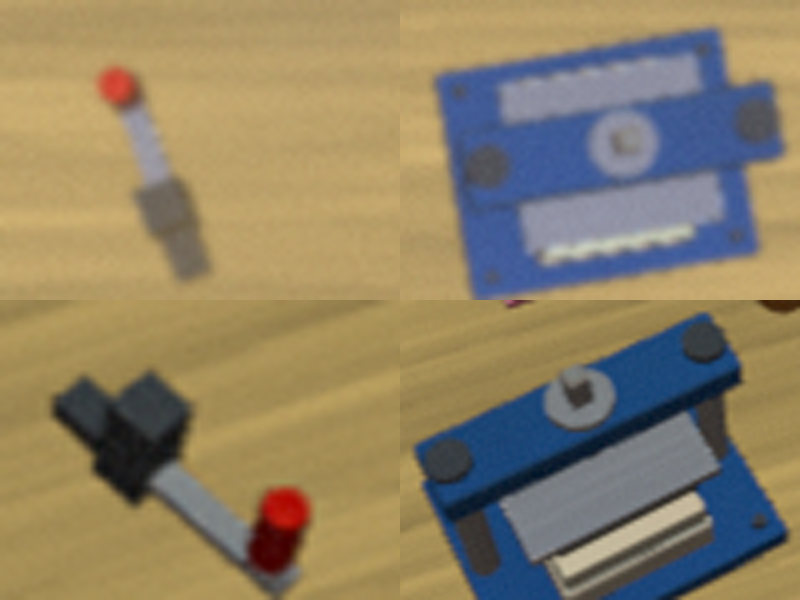

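Crop: A is a dark hub with a grey arm and red knob, and it is the smaller dark crank. The square shaft is visible on the press collar, at about (313.4,172.6) in the top image and (188.2,218.8) in the scene image.

```bash
cat >> h.py <<'E'
def tri(a,pa,b,pb):
    o1,d1=ray(a,*pa);o2,d2=ray(b,*pb)
    s=np.linalg.lstsq(np.c_[d1,-d2],o2-o1,rcond=None)[0]
    p,q=o1+d1*s[0],o2+d2*s[1]; return np.round((p+q)/2,4),round(np.linalg.norm(p-q),4)
def rel(s,X,yaw=None):
    "shift in tool axes in units of 150mm"
    from scipy.spatial.transform import Rotation as Ro
    w,x,y,z=s['ee_rot']; R=Ro.from_quat([x,y,z,w]).as_matrix()
    print('tool x',R[:,0].round(3),'shift',(R.T@(np.array(X)-s['tool_pos'])/.15).round(3))
E
python3 - <<'E'
from h import *
b=cam('top'); a=cam('scene')
print('hub',tri(b,(198.9,176.2),a,(321,205)))
print('knob',tri(b,(190.5,155.4),a,(340.7,220.5)))
print('shaft',tri(b,(313.4,172.6),a,(188.2,218.8)))
print('jar',tri(b,(255,219),a,(240,184)))
w=cam('wrist'); s=st(); print('wristcam',-w['R'].T@w['t'],w['R'],w['fx'])
rel(s,(.54,.183,.241))
E
```

```text
hub (array([0.5517, 0.1913, 0.0504]), np.float64(0.009))
knob (array([0.6209, 0.2176, 0.0553]), np.float64(0.0064))
shaft (array([ 0.5469, -0.1801,  0.1748]), np.float64(0.0015))
jar (array([0.4056, 0.0011, 0.0584]), np.float64(0.003))
0.35 [ 0.2571 -0.6241  0.2405] [-1.000e-04  9.810e-01  1.942e-01 -0.000e+00] F [ 0.1 -0.1 -0.3] M [ 0.    0.04 -0.  ] w 0.0931 g 0.0 q6 [-1.22  0.12  1.44  0.    1.58 -0.04]
wristcam [ 0.32536357 -0.59766802  0.38463173] [[ 3.80408458e-01 -9.24818528e-01 -3.07501391e-04]
 [-8.91211698e-01 -3.66673636e-01  2.67005907e-01]
 [-2.47044763e-01 -1.01297256e-01 -9.63694843e-01]] 285.8946212724352
tool x [0.925 0.381 0.   ] shift [ 3.793e+00 -4.256e+00 -2.000e-03]
```

```bash
for i in 1; do :; done
python3 -m creep '[[0.93,-1,-0.05,0,0,0,93],[0.93,-1,-0.05,0,0,0,93],[0.93,-1,-0.05,0,0,0,93],[0.93,-1,-0.05,0,0,0,93],[0.93,-1,-0.05,0,0,0,93],[0.93,-1,-0.05,0,0,0,93]]'
python3 -m creep '[[0.93,-1,0,0,0,0,93],[0.93,-1,0,0,0,0,93],[0.93,-1,0,0,0,0,93],[0.93,-1,0,0,0,0,93],[0.93,-1,0,0,0,0,93],[0.93,-1,0,0,0,0,93]]'
python3 -m creep '[[0.93,-1,0,0,0,0,93],[0.93,-1,0,0,0,0,93],[0.93,-1,0,0,0,0,93],[0.93,-1,0,0,0,0,93],[0.93,-1,0,0,0,0,93],[0.93,-1,0,0,0,0,93]]'
python3 -m creep '[[0.8,-1,0,0,0,0,93],[0.8,-1,0,0,0,0,93],[0.8,-1,0,0,0,0,93],[0.8,-1,0,0,0,0,93],[0.8,-1,0,0,0,0,93],[0.8,-1,0,0,0,0,93]]'
python3 - <<'E'
from h import *
w=cam('wrist'); s=st(); np.savez('w1.npz',**w)
for n,X in (('hub',(.549,.19,.054)),('knob',(.62,.2176,.062))): print(n,proj(w,X))
cv2.imwrite('pics/w1.png',cv2.resize(w['image'],(800,600)))
E
```

```text
time: 0.95
tool_pos: [0.3295, -0.4315, 0.2488]
ee_rot: [0.001, 0.981, 0.195, 0.0]
force: [-0.5, -0.6, 0.4]
grip_width: 0.093
grasp_force: 0.0
time: 1.55
tool_pos: [0.4012, -0.2406, 0.2482]
ee_rot: [0.0, 0.981, 0.195, -0.0]
force: [-0.1, -0.3, -0.7]
grip_width: 0.0934
grasp_force: 0.0
time: 2.15
tool_pos: [0.4732, -0.0493, 0.2477]
ee_rot: [0.0, 0.981, 0.194, -0.001]
force: [-0.2, -0.4, 0.6]
grip_width: 0.0929
grasp_force: 0.0
time: 2.75
tool_pos: [0.5272, 0.134, 0.2476]
ee_rot: [0.0, 0.981, 0.194, -0.001]
force: [0.4, -0.2, -0.7]
grip_width: 0.0931
grasp_force: 0.0
2.8 [0.527  0.1336 0.2479] [ 3.000e-04  9.812e-01  1.932e-01 -3.000e-04] F [ 0.8  0.8 -0.9] M [-0.02 -0.04 -0.02] w 0.0928 g 0.0 q6 [ 0.2  -0.17  1.71 -0.    1.6   1.38]
hub [216.80493435 139.75896179]
knob [214.80217836  69.2792814 ]
```

View pics/w1.png

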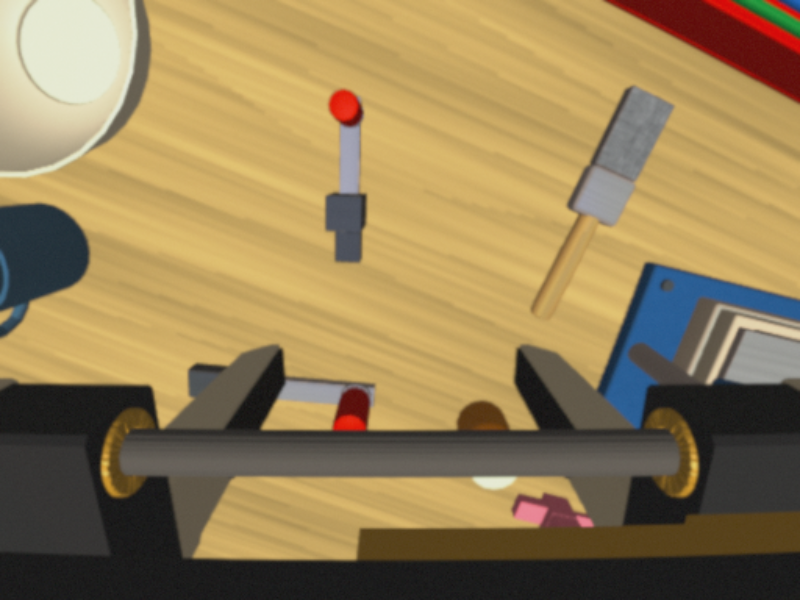

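Wrist view (800x600 px): the small crank points up the image, with hub top at about (346,212) and red knob top at (344,105). It is nearly aligned with the tool's x axis.

```bash
python3 - <<'E'
from h import *
w=dict(np.load('w1.npz')); s=manip.observe()
I=w['image'][40:175,190:250]; h=cv2.cvtColor(I,cv2.COLOR_BGR2HSV)
red=(((h[...,0]<6)|(h[...,0]>172))&(h[...,1]>200)&(h[...,2]>180)).astype(np.uint8)
k,_,S,ce=cv2.connectedComponentsWithStats(red); print(S[1:],ce[1:]+[190,40])
g=cv2.cvtColor(I,cv2.COLOR_BGR2GRAY)
dk=(g<85).astype(np.uint8); k,L,S,ce=cv2.connectedComponentsWithStats(dk); print(S[1:],ce[1:]+[190,40])
for r in range(80,132,3): print(r+40,np.flatnonzero(dk[r])[[0,-1]]+190 if dk[r].any() else None, g[r,22:42:3])
C=-w['R'].T@w['t'];print('C',C)
H=onz(w,346.5/1.5625,211/1.5625,.054);K=onz(w,344/1.5625,104/1.5625,.062)
print(H,K,np.linalg.norm((K-H)[:2]),np.degrees(np.arctan2(*(K-H)[1::-1])))
E
```

```text
[[ 21  18  18  19 266]] [[219.68421053  67.03759398]]
[[ 31  19   1   1   1]
 [ 22  20   5   7  11]
 [ 27  23  15  18  97]
 [ 23  31   1   1   1]
 [ 20  84  24  43 773]] [[221.          59.        ]
 [214.09090909  62.63636364]
 [225.98969072  74.19587629]
 [213.          71.        ]
 [222.15265201 142.61190168]]
120 None [176 175 168 169 167 162 152]
123 None [134 105 137 136 138 134 123]
126 [210 233] [80 80 80 78 77 80 72]
129 [210 233] [84 84 83 82 83 83 78]
132 [210 233] [84 81 83 83 82 84 78]
135 [210 233] [82 83 81 81 81 83 76]
138 [210 233] [83 82 82 82 81 84 76]
141 [210 233] [83 84 84 84 83 84 74]
144 [210 232] [84 84 82 83 84 84 73]
147 [216 230] [108  85  86  82  80  83  80]
150 [216 230] [175  89  82  82  79  81  77]
153 [216 230] [179  90  80  81  82  81  80]
156 [216 230] [183  90  82  81  82  81  81]
159 [216 230] [176  91  82  80  79  80  82]
162 [216 230] [163  89  84  82  80  79  82]
165 [216 229] [166  87  83  80  80  81  93]
168 None [167 151 145 144 139 139 151]
171 None [171 170 169 166 166 167 165]
C [0.59556876 0.16050304 0.3917806 ]
[0.55629744 0.18654296 0.054     ] [0.6247464  0.21321277 0.062     ] 0.07346113925577909 21.287407274170818
```

```bash
python3 - <<'E'
from h import *
w=dict(np.load('w1.npz')); s=manip.observe()
H=onz(w,220.6,135.2,.054);K=onz(w,219.7,67,.062)
print(H,K,np.degrees(np.arctan2(*(K-H)[1::-1])))
rel(s,(H[0],H[1],.045))
E
```

```text
[0.55561381 0.18773105 0.054     ] [0.62414435 0.21351509 0.062     ] 20.618389134332542
tool x [ 0.925  0.379 -0.001] shift [ 0.315 -0.262  1.352]
```

```bash

python3 -m creep '[[0.31,-0.262,0.3,0,0,0.005,70],[0.31,-0.262,0.5,0,0,0.005,70],[0.31,-0.262,0.7,0,0,0.005,70],[0.31,-0.262,0.8,0,0,0.005,70],[0.31,-0.262,0.8,0,0,0.005,70]]'
python3 -m creep '[[0,0,0.2,0,0,0,70],[0,0,0.4,0,0,0,70],[0,0,0.552,0,0,0,70],[0,0,0.552,0,0,0,70],[0,0,0.552,0,0,0,70]]'
python3 - <<'E'
from h import *
w=cam('wrist'); s=st(); np.savez('w2.npz',**w)
cv2.imwrite('pics/w2.png',cv2.resize(w['image'],(640,480)))
E
```

```text
time: 3.3
tool_pos: [0.5541, 0.1878, 0.1267]
ee_rot: [0.0, 0.984, 0.178, -0.001]
force: [0.8, -0.1, 0.1]
grip_width: 0.0702
grasp_force: 0.0
time: 3.8
tool_pos: [0.5555, 0.1893, 0.0476]
ee_rot: [-0.0, 0.984, 0.178, 0.001]
force: [0.5, -0.3, -0.2]
grip_width: 0.0701
grasp_force: 0.0
3.85 [0.5557 0.1896 0.048 ] [-1.000e-04  9.840e-01  1.784e-01  1.500e-03] F [-0.2  0.1  0.9] M [ 0.03  0.04 -0.05] w 0.0698 g 0.0 q6 [ 0.29  0.04  1.84 -0.    1.25  1.5 ]
```

View pics/w2.png

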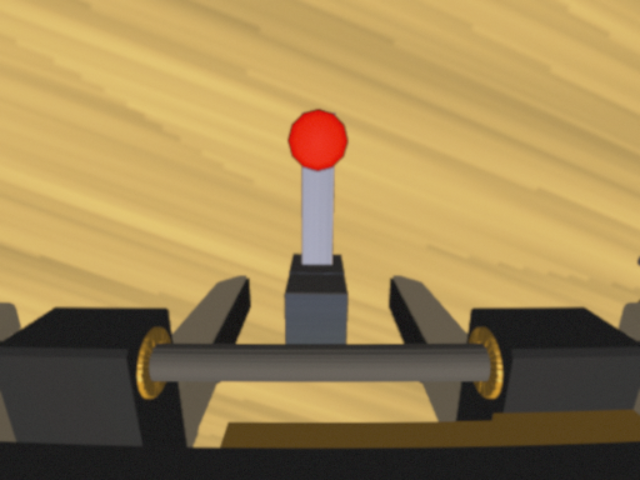

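Wrist view (640x480 px): the hub at (316,300) sits centred between the fingers, and the arm and knob (318,140) point straight up the image. I'm closing.

```bash
python3 -m creep '[[0,0,0.02,0,0,0,30],[0,0,0.02,0,0,0,24],[0,0,0.02,0,0,0,24],[0,0,0.02,0,0,0,24],[0,0,0.02,0,0,0,24],[0,0,0.02,0,0,0,24],[0,0,0.02,0,0,0,24]]' 40
python3 - <<'E'
from h import *
from scipy.spatial.transform import Rotation as Ro
w=cam('wrist'); s=st(); np.savez('w3.npz',**w)
q=s['ee_rot'];R=Ro.from_quat([q[1],q[2],q[3],q[0]]).as_matrix()
I=w['image'];h=cv2.cvtColor(I,cv2.COLOR_BGR2HSV)
red=(((h[...,0]<6)|(h[...,0]>172))&(h[...,1]>200)&(h[...,2]>180)).astype(np.uint8)
k,_,S,ce=cv2.connectedComponentsWithStats(red); print(S[1:],ce[1:])
g=cv2.cvtColor(I,cv2.COLOR_BGR2GRAY); print(g[195:280:2,253])
i=1+np.argmax(S[1:,4]);K=onz(w,*ce[i],.062); print('knob in tool mm',(R.T@(K-s['tool_pos'])*1e3).round(1))
for r in (230,232,234): print(r,(R.T@(onz(w,253,r,.054)-s['tool_pos'])*1e3).round(1))
E
```

```text
time: 4.55
tool_pos: [0.5544, 0.1899, 0.0424]
ee_rot: [-0.0, 0.984, 0.179, -0.0]
force: [-1.3, 0.2, 2.1]
grip_width: 0.0266
grasp_force: 39.9
4.6 [0.5545 0.1899 0.0424] [-0.      0.9839  0.1788 -0.    ] F [-1.2  0.7  0.5] M [0.18 0.1  0.  ] w 0.0268 g 39.9 q6 [0.29 0.05 1.84 0.   1.25 1.5 ]
[[ 233   85   48   50 1826]] [[256.3313253 109.6966046]]
[183 183 183 184 184 185 183 185 180 112  45  45  49  54  45  44  43  42
  43  46  46  67  87  87  90  90  90  92  93  90  89  89  88  90  89  89
  90  90  91  90  63  49  63]
knob in tool mm [ 74.1   2.  -19.6]
230 [ 16.2   0.4 -11.6]
232 [ 15.1   0.4 -11.6]
234 [ 14.    0.4 -11.6]
```

```bash

python3 -m creep '[[0,0,-0.2,0,0,0,24],[0,0,-0.4,0,0,0,24],[0,0,-0.65,0,0,0,24],[0,0,-0.9,0,0,0,24],[0,0,-0.9,0,0,0,24]]'
python3 -m creep '[[0,0,-0.25,0,0,0,24],[0,0,-0.5,0,0,0,24],[0,0,-0.75,0,0,0,24],[0,0,-0.75,0,0,0,24]]'
python3 -m creep '[[-0.1,0.2,0,0,0,0,24],[-0.23,0.44,0,0,0,0,24],[-0.35,0.66,0,0,0,0,24],[-0.46,0.875,0,0,0,0,24],[-0.46,0.875,0,0,0,0,24]]'
python3 -m creep '[[-0.1,0.2,0,0,0,0,24],[-0.23,0.44,0,0,0,0,24],[-0.35,0.66,0,0,0,0,24],[-0.46,0.875,0,0,0,0,24],[-0.46,0.875,0,0,0,0,24]]'
python3 -m creep '[[-0.1,0.2,0,0,0,0,24],[-0.23,0.44,0,0,0,0,24],[-0.35,0.66,0,0,0,0,24],[-0.46,0.875,0,0,0,0,24],[-0.46,0.875,0,0,0,0,24]]'
python3 - <<'E'
from h import *
w=cam('wrist'); s=st(); np.savez('w4.npz',**w)
print(proj(w,(.5469,-.1801,.175)))
cv2.imwrite('pics/w4.png',cv2.resize(w['image'],(800,600)))
E
```

```text
time: 5.1
tool_pos: [0.556, 0.1902, 0.1826]
ee_rot: [-0.0, 0.984, 0.179, 0.003]
force: [0.2, 0.3, -4.4]
grip_width: 0.0267
grasp_force: 39.9
time: 5.5
tool_pos: [0.5554, 0.19, 0.2941]
ee_rot: [-0.0, 0.984, 0.179, 0.003]
force: [0.4, -0.3, -4.3]
grip_width: 0.0263
grasp_force: 39.9
time: 6.0
tool_pos: [0.5354, 0.0394, 0.2877]
ee_rot: [0.0, 0.984, 0.177, -0.001]
force: [0.4, 0.1, -4.5]
grip_width: 0.0267
grasp_force: 39.9
time: 6.5
tool_pos: [0.517, -0.1073, 0.2877]
ee_rot: [-0.0, 0.984, 0.177, -0.001]
force: [-0.6, 0.6, -5.0]
grip_width: 0.0268
grasp_force: 39.9
time: 7.0
tool_pos: [0.4987, -0.2541, 0.2875]
ee_rot: [-0.001, 0.984, 0.177, -0.001]
force: [0.2, 1.4, -4.2]
grip_width: 0.0268
grasp_force: 39.9
7.05 [ 0.499  -0.2525  0.2877] [-9.000e-04  9.841e-01  1.777e-01 -1.000e-03] F [-0.4  0.8 -4.7] M [ 0.08 -0.03  0.05] w 0.0267 g 39.9 q6 [-0.51 -0.14  1.62  0.    1.66  0.7 ]
[193.40382784 114.41117392]
```

View pics/w4.png

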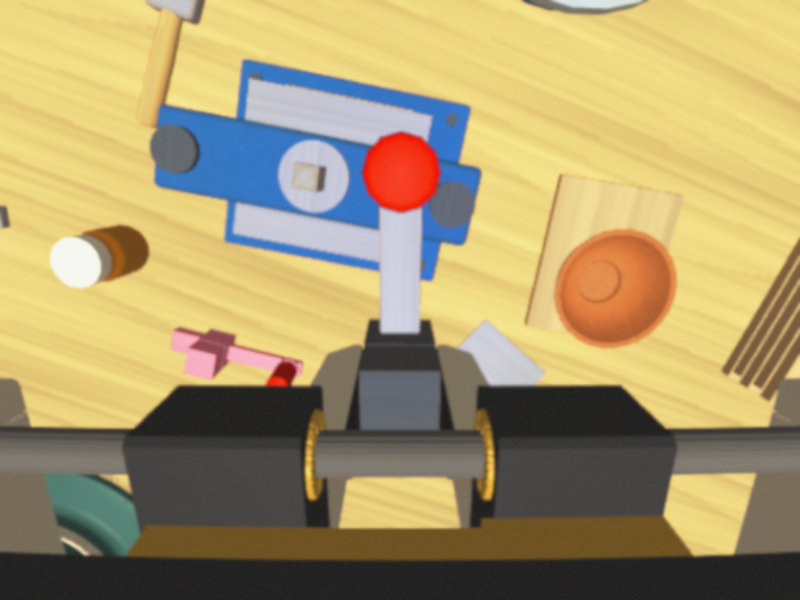

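Wrist view: the collar is at about (313,176) and the square shaft top at about (307,177). The crank is held straight. I take a close crop of the shaft for its angle.

```bash
python3 - <<'E'
from h import *
w=dict(np.load('w4.npz'))
I=w['image'][85:140,172:228]
cv2.imwrite('pics/c4.png',cv2.resize(I,(560,550),interpolation=cv2.INTER_CUBIC))
h=cv2.cvtColor(w['image'],cv2.COLOR_BGR2HSV)
m=((h[...,1]<70)&(h[...,2]>90)).astype(np.uint8)[85:140,172:226]
k,L,S,ce=cv2.connectedComponentsWithStats(m); i=L[27,28] or 1+np.argmax(S[1:,4])
c,_=cv2.findContours((L==i).astype(np.uint8),0,2)
e=cv2.fitEllipse(cv2.convexHull(max(c,key=cv2.contourArea))); print(S[i],e, 'px',e[0][0]+172,e[0][1]+85)
E
```

```text
[   6    5   46   46 1628] ((28.432865142822266, 27.381820678710938), (44.28037643432617, 46.38869857788086), 145.68948364257812) px 200.43286514282227 112.38182067871094
```

View pics/c4.png

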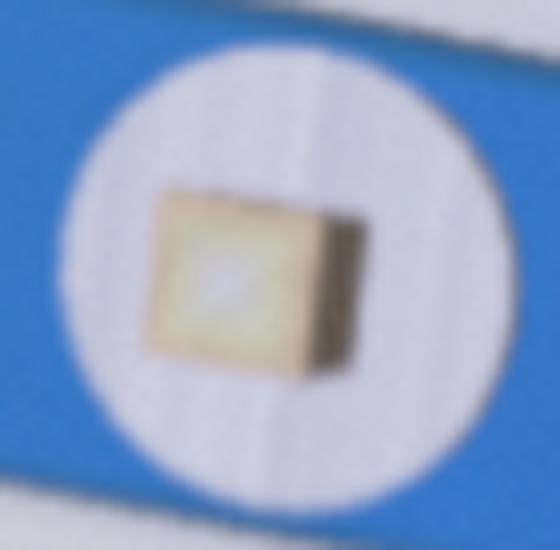

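```bash
python3 - <<'E'
from h import *
from scipy.spatial.transform import Rotation as Ro
w=dict(np.load('w4.npz'))
cs=[(160,190),(325,210),(308,378),(145,350)]
for z in (.172,.176):
    P=np.array([onz(w,172+x/10-.45,85+y/10-.45,z) for x,y in cs])
    print(z,P.mean(0),[np.degrees(np.arctan2(*(P[(i+1)%4]-P[i])[1::-1])).round(1) for i in range(4)],[np.linalg.norm(P[(i+1)%4]-P[i]).round(4) for i in range(4)])
for z in (.143,.147,.151): print('collar',onz(w,200.43,112.38,z))
a=cam('scene');b=cam('top');print('shaft 3cams',tri(b,(313.4,172.6),w,(195,112.8)),tri(a,(188.2,218.8),w,(195,112.8)))
np.savez('a4.npz',**a)
for n,c,x,y in(('s',a,181,222),('t',b,313,173)):
    h=cv2.cvtColor(c['image'],cv2.COLOR_BGR2HSV); m=((h[...,1]<70)&(h[...,2]>70)).astype(np.uint8)
    k,L,S,ce=cv2.connectedComponentsWithStats(m); i=L[y,x]; print(n,i,S[i],ce[i])
s=st(); q=s['ee_rot'];print('tool yaw',np.degrees(2*np.arctan2(q[2],q[1])))
E
```

```text
0.172 [ 0.54844867 -0.18042491  0.172     ] [np.float64(-76.5), np.float64(-168.1), np.float64(100.6), np.float64(11.5)] [np.float64(0.0145), np.float64(0.0145), np.float64(0.0146), np.float64(0.0138)]
0.176 [ 0.54875332 -0.18119044  0.176     ] [np.float64(-76.5), np.float64(-168.1), np.float64(100.6), np.float64(11.5)] [np.float64(0.0143), np.float64(0.0143), np.float64(0.0143), np.float64(0.0136)]
collar [ 0.54846107 -0.17975732  0.143     ]
collar [ 0.54873494 -0.18045519  0.147     ]
collar [ 0.54900881 -0.18115305  0.151     ]
shaft 3cams (array([ 0.5477, -0.1808,  0.1719]), np.float64(0.0016)) (array([ 0.5486, -0.1804,  0.1764]), np.float64(0.0018))
s 0 [     0      0    512    384 150393] [235.1506852  190.21310167]
t 24 [288 156  40  24 475] [308.55157895 165.29684211]
7.15 [ 0.4994 -0.2508  0.2885] [-7.000e-04  9.839e-01  1.788e-01 -5.000e-04] F [ 0.   0.5 -4.8] M [ 0.02 -0.03 -0.02] w 0.0269 g 39.9 q6 [-0.51 -0.15  1.62  0.    1.67  0.7 ]
tool yaw 20.59531373020403
```

```bash

python3 -m creep '[[0.2,-0.15,0,0,0,0.023,24],[0.4,-0.27,0,0,0,0.023,24],[0.476,-0.327,0.1,0,0,0.023,24],[0.476,-0.327,0.3,0,0,0.023,24],[0.476,-0.327,0.42,0,0,0.023,24],[0.476,-0.327,0.42,0,0,0.023,24],[0.476,-0.327,0.42,0,0,0.023,24]]'
python3 - <<'E'
from h import *
s=st(); rel(s,(.549,-.1798,.225)); q=s['ee_rot'];print('tool yaw',np.degrees(2*np.arctan2(q[2],q[1])))
E
```

```text
time: 7.85
tool_pos: [0.5486, -0.1805, 0.2272]
ee_rot: [-0.0, 0.994, 0.107, -0.0]
force: [-0.4, 0.9, -4.2]
grip_width: 0.0265
grasp_force: 40.0
7.85 [ 0.5486 -0.1805  0.2272] [-1.000e-04  9.942e-01  1.072e-01 -2.000e-04] F [-0.4  0.9 -4.2] M [0.01 0.02 0.03] w 0.0265 g 40.0 q6 [-0.36 -0.09  1.67  0.    1.56  0.99]
tool x [ 0.977  0.213 -0.   ] shift [ 0.004 -0.004  0.014]
tool yaw 12.311449387290786
```

```bash

python3 -m creep '[[0,0,0.02,0,0,0,24],[0,0,0.04,0,0,0,24],[0,0,0.055,0,0,0,24],[0,0,0.055,0,0,0,24]]' | grep -E 'pos|force'
python3 -m creep '[[0,0,0.01,0,0,0,24],[0,0,0.02,0,0,0,24],[0,0,0.02,0,0,0,24]]'| grep -E 'pos|force'
python3 -m creep '[[0,0,0.005,0,0,0,24],[0,0,0.01,0,0,0,24],[0,0,0.01,0,0,0,24]]'| grep -E 'pos|force'
```

```text
tool_pos: [0.5487, -0.1806, 0.2184]
force: [-0.5, 0.0, -3.6]
grasp_force: 40.0
tool_pos: [0.5487, -0.1805, 0.2154]
force: [-0.3, 1.0, -3.6]
grasp_force: 40.0
tool_pos: [0.5488, -0.1805, 0.214]
force: [0.2, -0.1, -3.4]
grasp_force: 40.0
```

```bash

python3 -m creep '[[0,0,0.005,0,0,0,24],[0,0,0.01,0,0,0,24],[0,0,0.01,0,0,0,24]]'| grep -E 'pos|force'
python3 -m creep '[[0,0,0.005,0,0,0,24],[0,0,0.01,0,0,0,24],[0,0,0.01,0,0,0,24]]'| grep -E 'pos|force'
```

```text
tool_pos: [0.5487, -0.1805, 0.2124]
force: [0.8, 0.6, -4.6]
grasp_force: 40.0
tool_pos: [0.5487, -0.1806, 0.2109]
force: [-0.1, 1.0, -4.5]
grasp_force: 40.0
```

```bash

python3 -m creep '[[0,0,0.005,0,0,0,24],[0,0,0.01,0,0,0,24],[0,0,0.01,0,0,0,24]]'| grep -E 'pos|force'
```

```text
tool_pos: [0.5487, -0.1805, 0.2094]
force: [0.1, 0.6, -4.3]
grasp_force: 40.0
```

```bash

python3 -m creep '[[0,0,0.01,0,0,0,24],[0,0,0.02,0,0,0,24],[0,0,0.02,0,0,0,24]]'| grep -E 'pos|force'
```

```text
tool_pos: [0.5487, -0.1805, 0.2063]
force: [0.9, 0.1, -4.2]
grasp_force: 40.0
```

```bash

python3 -m creep '[[0,0,0.01,0,0,0,24],[0,0,0.02,0,0,0,24],[0,0,0.02,0,0,0,24]]'| grep -E 'pos|force'
```

```text
tool_pos: [0.5487, -0.1805, 0.2033]
force: [-0.3, 0.2, -3.9]
grasp_force: 40.0
```

```bash

python3 -m creep '[[0,0,0.01,0,0,0,24],[0,0,0.02,0,0,0,24],[0,0,0.02,0,0,0,24]]'| grep -E 'pos|force'; python3 -c "
from h import *
st()"
```

```text
tool_pos: [0.5487, -0.1805, 0.2003]
force: [-1.1, -0.3, -3.1]
grasp_force: 40.0
10.65 [ 0.5487 -0.1805  0.2003] [-1.000e-04  9.942e-01  1.072e-01 -2.000e-04] F [-1.1 -0.3 -3.1] M [0.04 0.01 0.09] w 0.0267 g 40.0 q6 [-0.36 -0.08  1.71 -0.    1.52  0.99]
```

It is past the taper with no resistance, so the angle agreed. I continue down to the collar.

```bash

python3 -m creep '[[0,0,0.01,0,0,0,24],[0,0,0.02,0,0,0,24],[0,0,0.03,0,0,0,24],[0,0,0.03,0,0,0,24]]'| grep -E 'pos|force'
```

```text
tool_pos: [0.5489, -0.1806, 0.1983]
force: [-7.4, 2.8, 13.1]
grasp_force: 40.0
```

```bash

python3 -m creep '[[0,0,0.01,0,0,0,24],[0,0,0.02,0,0,0,24],[0,0,0.02,0,0,0,24]]'| grep -E 'pos|force'
```

```text
tool_pos: [0.5493, -0.1805, 0.1981]
force: [-15.5, 6.2, 35.6]
grasp_force: 40.0
```

```bash

python3 -m creep '[[0,0,0.01,0,0,0,24],[0,0,0.02,0,0,0,24],[0,0,0.02,0,0,0,24]]'| grep -E 'pos|force'; python3 -c "
from h import *
st()"
```

```text
tool_pos: [0.5503, -0.1804, 0.1972]
force: [-14.3, 9.6, 50.3]
grasp_force: 40.0
11.65 [ 0.5503 -0.1804  0.1972] [0.0011 0.9942 0.1074 0.0039] F [-14.3   9.6  50.3] M [2.27 2.36 0.06] w 0.0267 g 40.0 q6 [-0.36 -0.08  1.71  0.    1.5   0.99]
```

Force rose to 50 N, so I back off to relieve it, then measure.

```bash

python3 -m creep '[[0,0,-0.04,0,0,0,24],[0,0,-0.045,0,0,0,24],[0,0,-0.045,0,0,0,24]]'| grep -E 'pos|force'; python3 - <<'E'
from h import *
s=st()
a=cam('scene');b=cam('top');np.savez('a5.npz',**a)
w=dict(np.load('w4.npz'))
for z in (.147,.152,.157): print(z,'collar dia',[np.linalg.norm(onz(w,200.43-d[0],112.38-d[1],z)-onz(w,200.43+d[0],112.38+d[1],z)).round(4) for d in((22.7,0),(0,22.7))])
I=a['image'];x,y=proj(a,(.549,-.18,.16)).astype(int);print(x,y)
cv2.imwrite('pics/c5.png',cv2.resize(I[y-40:y+35,x-45:x+55],(800,600),interpolation=cv2.INTER_CUBIC))
E
```

```text
tool_pos: [0.5497, -0.1805, 0.1978]
force: [7.5, 0.7, 1.2]
grasp_force: 40.0
11.95 [ 0.5497 -0.1805  0.1978] [3.000e-04 9.942e-01 1.073e-01 1.600e-03] F [7.5 0.7 1.2] M [ 0.33 -1.49 -0.01] w 0.0269 g 40.0 q6 [-0.36 -0.08  1.71  0.    1.51  0.99]
0.147 collar dia [np.float64(0.0439), np.float64(0.0425)]
0.152 collar dia [np.float64(0.0431), np.float64(0.0418)]
0.157 collar dia [np.float64(0.0424), np.float64(0.041)]
188 222
```

View pics/c5.png

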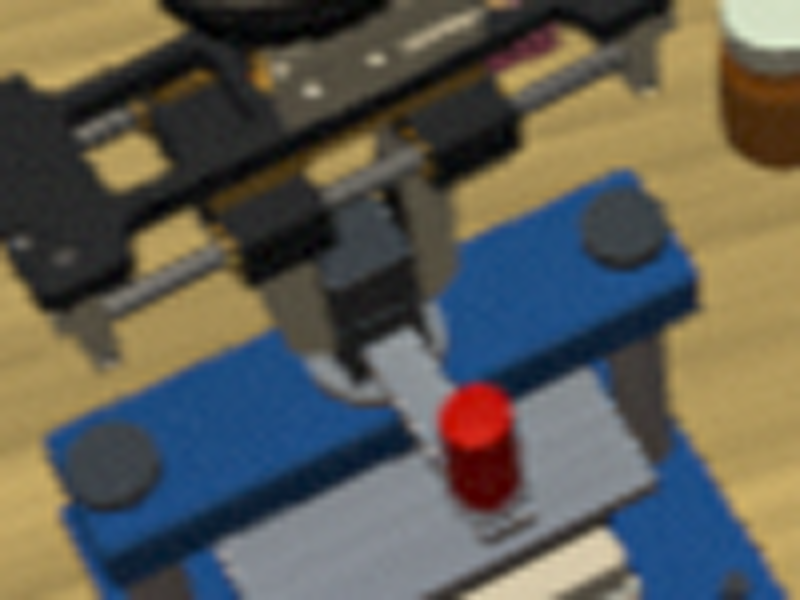

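```bash
python3 - <<'E'
from h import *
a=dict(np.load('a5.npz'));w=dict(np.load('w4.npz'))
print('collar',tri(a,(190,224.5),w,(200.43,112.38)))
for pt,X in(((202.6,233.9),(.6216,-.165)),((202.6,233.9),(.6226,-.165))):
    o,d=ray(a,*pt); t=np.dot(np.array(X)-o[:2],d[:2])/np.dot(d[:2],d[:2]); print('knob top',o+t*d)
for zc in (.146,.149,.152,.155): print(zc,'knob top home', proj(a,(.6216,-.165,zc+.062)))
I=a['image']
E
```

```text
collar (array([ 0.5486, -0.1796,  0.1499]), np.float64(0.0028))
knob top [ 0.62195884 -0.16253263  0.21240651]
knob top [ 0.62293813 -0.16267506  0.21404502]
0.146 knob top home [201.66580782 235.11743904]
0.149 knob top home [201.5428063  234.43249615]
0.152 knob top home [201.41911727 233.74377333]
0.155 knob top home [201.29473488 233.05123889]
```

```bash
cat >> h.py <<'E'
def redk(c,x,y,r=25):
    I=c['image'][y-r:y+r,x-r:x+r];h=cv2.cvtColor(I,cv2.COLOR_BGR2HSV)
    m=(((h[...,0]<6)|(h[...,0]>172))&(h[...,1]>180)&(h[...,2]>150)).astype(np.uint8)
    k,L,S,ce=cv2.connectedComponentsWithStats(m)
    for i in range(1,k):
        if S[i,4]>15: print('red',S[i]+[x-r,y-r,0,0,0],(ce[i]+[x-r,y-r]).round(2))
E
python3 -c "
from h import *
redk(dict(np.load('a5.npz')),203,236)"
python3 -m creep '[[0,0,0,0,0,0,35],[0,0,0,0,0,0,45],[0,0,0,0,0,0,45],[0,0,0,0,0,0,45]]'| grep -E 'pos|force'; python3 - <<'E'
from h import *
s=st()
a=cam('scene');w=cam('wrist');np.savez('a6.npz',**a);np.savez('w6.npz',**w)
redk(a,203,236)
cv2.imwrite('pics/c6.png',np.hstack([cv2.resize(a['image'][182:257,143:243],(400,300),interpolation=cv2.INTER_CUBIC),cv2.resize(w['image'],(400,300))]))
E
```

```text
red [198 230   9   8  49] [201.9  233.69]
tool_pos: [0.5487, -0.1806, 0.1969]
force: [0.0, 0.3, -0.4]
grasp_force: 0.0
12.45 [ 0.5487 -0.1806  0.1969] [ 0.      0.9942  0.1072 -0.    ] F [ 0.   0.3 -0.4] M [ 0.02 -0.02 -0.05] w 0.0443 g 0.0 q6 [-0.36 -0.08  1.71 -0.    1.51  0.99]
red [198 230   9   8  51] [201.94 233.37]
```

View pics/c6.png

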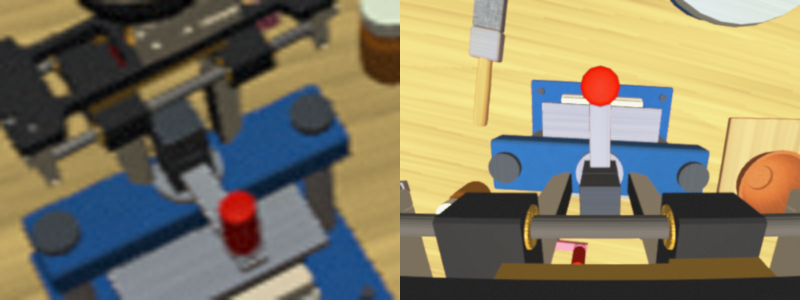

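The crank stays level and still on release, resting on the collar (knob at scene px (202,233), arm in line with the tool). Next I rise and move over the knob.

```bash

python3 -m creep '[[0,0,-0.15,0,0,0,45],[0,0,-0.36,0,0,0,45],[0,0,-0.36,0,0,0,45],[0.25,0,-0.36,0,0,0,45],[0.505,0,-0.36,0,0,0,45],[0.505,0,-0.36,0,0,0,45],[0.505,0,-0.36,0,0,0,45]]'| grep -E 'pos|force'; python3 - <<'E'
from h import *
s=st(); rel(s,(.6224,-.165,.205))
a=cam('scene');redk(a,203,236)
w=cam('wrist');np.savez('w7.npz',**w)
print(proj(w,(.6224,-.165,.217)),proj(w,(.549,-.1803,.209)))
redk(w,256,230,60)
cv2.imwrite('pics/c7.png',w['image'])
E
```

```text
tool_pos: [0.6229, -0.1642, 0.2497]
force: [-0.0, 0.2, -0.4]
grasp_force: 0.0
13.25 [ 0.6229 -0.1642  0.2497] [-3.000e-04  9.942e-01  1.076e-01 -8.000e-04] F [-0.   0.2 -0.4] M [ 0.1   0.   -0.01] w 0.045 g 0.0 q6 [-0.3   0.05  1.5  -0.    1.6   1.06]
tool x [ 0.977  0.214 -0.002] shift [-0.004  0.005  0.298]
red [198 230   9   8  50] [201.86 233.4 ]
[253.78110611 226.12026883] [253.11231476 312.56811397]
red [241 213  30  28 655] [255.78 226.76]
```

View pics/c7.png

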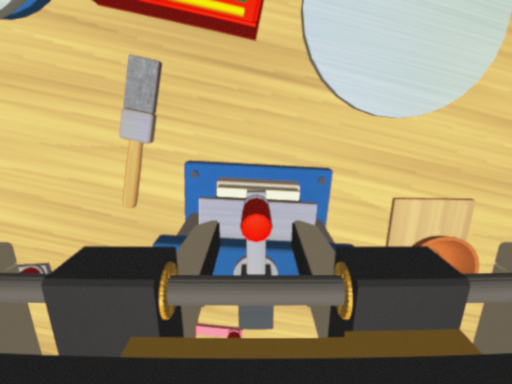

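The knob at (256,225) lies midway between the fingers, so I descend and grip it.

```bash

python3 -m creep '[[-0.004,0.005,0.1,0,0,0,45],[-0.004,0.005,0.2,0,0,0,45],[-0.004,0.005,0.28,0,0,0,45],[-0.004,0.005,0.28,0,0,0,45],[-0.004,0.005,0.28,0,0,0,18],[-0.004,0.005,0.28,0,0,0,18],[-0.004,0.005,0.28,0,0,0,18],[-0.004,0.005,0.28,0,0,0,18],[-0.004,0.005,0.28,0,0,0,18]]' 25; python3 - <<'E'
from h import *
s=st()
E
```

```text
time: 14.25
tool_pos: [0.6226, -0.1653, 0.2093]
ee_rot: [0.0, 0.994, 0.107, 0.0]
force: [1.1, -0.7, 1.6]
grip_width: 0.0214
grasp_force: 25.0
14.25 [ 0.6226 -0.1653  0.2093] [1.000e-04 9.942e-01 1.072e-01 4.000e-04] F [ 1.1 -0.7  1.6] M [ 0.01 -0.12 -0.04] w 0.0214 g 25.0 q6 [-0.3   0.06  1.55  0.    1.53  1.06]
```

```bash

python3 -m creep '[[-0.006,0.078,0,0,0,0,18],[-0.024,0.155,0,0,0,0,18],[-0.054,0.227,0,0,0,0,18],[-0.095,0.294,0,0,0,0,18],[-0.146,0.354,0,0,0,0,18],[-0.206,0.405,0,0,0,0,18],[-0.273,0.446,0,0,0,0,18],[-0.345,0.476,0,0,0,0,18],[-0.422,0.494,0,0,0,0,18],[-0.5,0.5,0,0,0,0,18]]' ; python3 - <<'E'
from h import *
s=st(); a=cam('scene'); x,y=proj(a,(.549,-.18,.21)).astype(int)
p=proj(a,(s['tool_pos'][0],s['tool_pos'][1],.21)).astype(int);print(p);redk(a,*p)
E
```

```text
time: 15.25
tool_pos: [0.5641, -0.2544, 0.2087]
ee_rot: [-0.001, 0.994, 0.107, -0.0]
force: [1.5, 10.3, 4.4]
grip_width: 0.0214
grasp_force: 25.1
15.25 [ 0.5641 -0.2544  0.2087] [-9.000e-04  9.942e-01  1.073e-01 -1.000e-04] F [ 1.5 10.3  4.4] M [ 2.49 -0.09  0.02] w 0.0214 g 25.1 q6 [-0.47  0.01  1.61  0.    1.53  0.89]
[156 226]
red [152 222   9   7  51] [155.75 224.9 ]
```

```bash

python3 -m creep '[[-0.155,-0.031,0,0,0,0,18],[-0.294,-0.102,0,0,0,0,18],[-0.405,-0.213,0,0,0,0,18],[-0.476,-0.352,0,0,0,0,18],[-0.5,-0.507,0,0,0,0,18],[-0.476,-0.662,0,0,0,0,18],[-0.405,-0.801,0,0,0,0,18],[-0.294,-0.912,0,0,0,0,18],[-0.155,-0.983,0,0,0,0,18],[-0.155,-0.983,0,0,0,0,18]]' ; python3 - <<'E'
from h import *
s=st(); a=cam('scene')
p=proj(a,(s['tool_pos'][0],s['tool_pos'][1],.21)).astype(int);print(p);redk(a,*p)
E
```

```text
time: 16.3
tool_pos: [0.5115, -0.115, 0.2087]
ee_rot: [0.001, 0.994, 0.108, -0.0]
force: [-1.3, 0.2, 5.9]
grip_width: 0.0216
grasp_force: 25.0
16.3 [ 0.5115 -0.115   0.2087] [ 6.000e-04  9.942e-01  1.078e-01 -1.000e-04] F [-1.3  0.2  5.9] M [-0.12  0.23  0.05] w 0.0216 g 25.0 q6 [-0.27 -0.21  1.8  -0.    1.54  1.09]
[208 191]
red [207 188   6   5  26] [209.46 190.15]
```

```bash

python3 -m creep '[[0.155,-0.024,0,0,0,0,18],[0.309,0,0,0,0,0,18],[0.448,0.071,0,0,0,0,18],[0.559,0.182,0,0,0,0,18],[0.63,0.321,0,0,0,0,18],[0.655,0.476,0,0,0,0,18],[0.63,0.63,0,0,0,0,18],[0.559,0.77,0,0,0,0,18],[0.448,0.88,0,0,0,0,18],[0.448,0.88,0,0,0,0,18]]' ; python3 - <<'E'
from h import *
s=st(); a=cam('scene'); np.savez('a8.npz',**a)
p=proj(a,(s['tool_pos'][0],s['tool_pos'][1],.217));print(p);redk(a,*p.astype(int))
cv2.imwrite('pics/c8.png',cv2.resize(a['image'][182:282,133:253],(600,500),interpolation=cv2.INTER_CUBIC))
E
```

```text
time: 17.35
tool_pos: [0.6031, -0.2327, 0.209]
ee_rot: [0.0, 0.994, 0.106, -0.0]
force: [2.8, -0.7, 3.5]
grip_width: 0.0215
grasp_force: 25.0
17.35 [ 0.6031 -0.2327  0.209 ] [ 3.000e-04  9.944e-01  1.060e-01 -1.000e-04] F [ 2.8 -0.7  3.5] M [-0.18 -0.54  0.05] w 0.0215 g 25.0 q6 [-0.41  0.06  1.55 -0.    1.53  0.95]
[169.2045623  235.68244263]
red [166 233   9   8  50] [169.92 236.26]
```

View pics/c8.png

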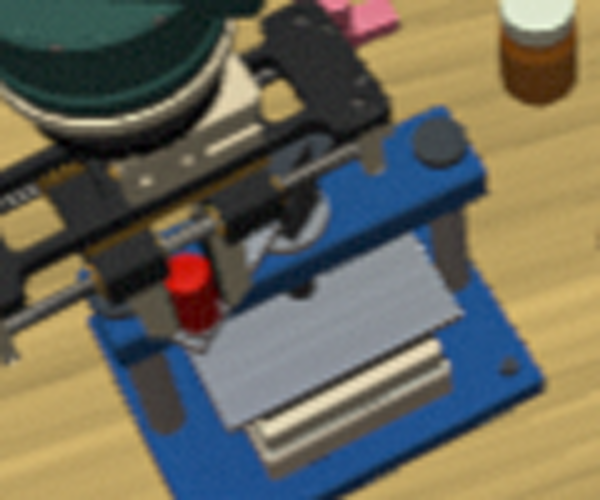

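View: the plate has come down (a dark screw stub shows above it), the crank is on the collar and the knob at (188,275) is held. Next I wind to 1.35 turns, then use small steps.

```bash
cat > tf.py <<'E'
from h import *
s=st(); r=s['tool_pos'][:2]-np.array([.5488,-.1795]); a=np.arctan2(r[1],r[0]); f=s['force'][:2]
print('R',np.hypot(*r).round(4),'phi',round(np.degrees(.2148-a)%360,1),'tang resist',round(f@[-np.sin(a),np.cos(a)],2),'radial',round(f@[np.cos(a),np.sin(a)],2))
E
python3 -m creep '[[-0.066,0.039,0,0,0,0,18],[-0.139,0.071,0,0,0,0,18],[-0.217,0.09,0,0,0,0,18],[-0.294,0.096,0,0,0,0,18],[-0.372,0.09,0,0,0,0,18],[-0.448,0.071,0,0,0,0,18],[-0.52,0.039,0,0,0,0,18],[-0.588,0,0,0,0,0,18],[-0.588,0,0,0,0,0,18]]' >/dev/null; python3 tf.py
```

```text
18.3 [ 0.5174 -0.2482  0.2091] [-1.000e-04  9.942e-01  1.073e-01  1.000e-04] F [ 0.7 -1.7  4.5] M [-0.16 -0.13  0.03] w 0.0218 g 25.0 q6 [-0.49 -0.09  1.7   0.    1.53  0.86]
R 0.0755 phi 126.9 tang resist 1.36 radial 1.23
```

```bash
python3 -m creep '[[-0.041,-0.033,0,0,0,0,18],[-0.078,-0.07,0,0,0,0,18],[-0.111,-0.111,0,0,0,0,18],[-0.139,-0.155,0,0,0,0,18],[-0.139,-0.155,0,0,0,0,18],[-0.139,-0.155,0,0,0,0,18]]' >/dev/null; python3 tf.py
```

```text
18.9 [ 0.4932 -0.2304  0.2089] [-1.000e-04  9.942e-01  1.074e-01  0.000e+00] F [2.1 0.6 4.1] M [ 0.2  -0.43  0.01] w 0.0215 g 25.0 q6 [-0.48 -0.16  1.76  0.    1.54  0.87]
R 0.0754 phi 149.8 tang resist 0.95 radial -1.91
```

```bash
python3 -m creep '[[-0.024,-0.047,0,0,0,0,18],[-0.043,-0.095,0,0,0,0,18],[-0.056,-0.146,0,0,0,0,18],[-0.064,-0.198,0,0,0,0,18],[-0.064,-0.198,0,0,0,0,18],[-0.064,-0.198,0,0,0,0,18]]' >/dev/null; python3 tf.py
```

```text
19.5 [ 0.4775 -0.2034  0.2089] [-0.      0.9942  0.1074 -0.    ] F [ 3.5 -0.3  3. ] M [ 0.07 -0.69 -0.01] w 0.0217 g 25.0 q6 [-0.45 -0.22  1.81  0.    1.55  0.9 ]
R 0.0752 phi 173.8 tang resist 1.36 radial -3.21
```

```bash
python3 -m creep '[[-0.003,-0.052,0,0,0,0,18],[0,-0.105,0,0,0,0,18],[0.008,-0.156,0,0,0,0,18],[0.022,-0.207,0,0,0,0,18],[0.022,-0.207,0,0,0,0,18],[0.022,-0.207,0,0,0,0,18]]' >/dev/null; python3 tf.py
```

```text
20.1 [ 0.4742 -0.1721  0.2088] [1.000e-04 9.942e-01 1.075e-01 2.000e-04] F [ 4.7 -2.1  2.8] M [-0.35 -1.17 -0.02] w 0.0221 g 25.0 q6 [-0.4  -0.25  1.84 -0.    1.55  0.96]
R 0.075 phi 198.0 tang resist 1.6 radial -4.91
```

```bash
python3 -m creep '[[0.019,-0.049,0,0,0,0,18],[0.043,-0.096,0,0,0,0,18],[0.071,-0.139,0,0,0,0,18],[0.104,-0.18,0,0,0,0,18],[0.104,-0.18,0,0,0,0,18],[0.104,-0.18,0,0,0,0,18]]' >/dev/null; python3 tf.py
```

```text
20.7 [ 0.4837 -0.1427  0.2089] [5.000e-04 9.942e-01 1.074e-01 1.000e-04] F [ 5.5 -4.5  3.6] M [-0.95 -1.11 -0.02] w 0.0216 g 25.0 q6 [-0.34 -0.25  1.84 -0.    1.55  1.02]
R 0.0748 phi 221.8 tang resist 1.26 radial -6.98
```

```bash
python3 -m creep '[[0.04,-0.034,0,0,0,0,18],[0.081,-0.067,0,0,0,0,18],[0.125,-0.095,0,0,0,0,18],[0.171,-0.119,0,0,0,0,18],[0.171,-0.119,0,0,0,0,18],[0.171,-0.119,0,0,0,0,18]]' >/dev/null; python3 tf.py
```

```text
21.3 [ 0.5049 -0.1196  0.2089] [ 2.000e-04  9.942e-01  1.075e-01 -6.000e-04] F [-3.2 -3.4  6.4] M [-1.    0.48  0.01] w 0.0219 g 25.0 q6 [-0.28 -0.22  1.81 -0.    1.55  1.07]
R 0.0743 phi 246.1 tang resist 4.56 radial -0.87
```

```bash
python3 -m creep '[[0.049,-0.019,0,0,0,0,18],[0.099,-0.032,0,0,0,0,18],[0.099,-0.032,0,0,0,0,18],[0.099,-0.032,0,0,0,0,18]]' >/dev/null; python3 tf.py
```

```text
21.7 [ 0.518  -0.1119  0.2087] [ 2.000e-04  9.942e-01  1.073e-01 -1.300e-03] F [-6.6 -4.   7.4] M [-1.11  1.29 -0.04] w 0.0213 g 25.0 q6 [-0.26 -0.19  1.79 -0.    1.54  1.1 ]
R 0.0743 phi 257.8 tang resist 7.65 radial -0.94
```

```bash
python3 -m creep '[[0.034,-0.006,0,0,0,0,18],[0.069,-0.01,0,0,0,0,18],[0.069,-0.01,0,0,0,0,18],[0.069,-0.01,0,0,0,0,18]]' >/dev/null; python3 tf.py
```

```text
22.1 [ 0.5274 -0.1082  0.2086] [ 1.000e-04  9.942e-01  1.073e-01 -1.700e-03] F [-10.4  -3.2   7.7] M [-1.1   1.92  0.01] w 0.0218 g 25.0 q6 [-0.25 -0.17  1.78 -0.    1.54  1.11]
R 0.0744 phi 265.6 tang resist 10.84 radial -0.07
```

It pushes back at about 10.8 N, which is firm. I release and rise.

```bash
python3 -m creep '[[0,0,0,0,0,0,30],[0,0,0,0,0,0,45],[0,0,0,0,0,0,45],[0,0,0,0,0,0,45],[0,0,-0.15,0,0,0,45],[0,0,-0.3,0,0,0,45],[0,0,-0.6,0,0,0,45],[0,0,-0.9,0,0,0,45],[0,0,-0.9,0,0,0,45],[0,0,-0.9,0,0,0,45]]' >/dev/null
python3 -m creep '[[-0.3,0,-0.2,0,0,0,45],[-0.6,0,-0.2,0,0,0,45],[-0.6,0,-0.2,0,0,0,45],[-0.6,0,-0.2,0,0,0,45]]' >/dev/null; python3 tf.py;  python3 - <<'E'
from h import *
a=cam('scene');w=cam('wrist')
A=cv2.resize(a['image'][182:282,133:253],(480,400),interpolation=cv2.INTER_CUBIC)
W=cv2.resize(w['image'],(320,240)); W=cv2.copyMakeBorder(W,0,160,0,0,cv2.BORDER_CONSTANT)
cv2.imwrite('pics/c9.png',np.hstack([A,W]))
E
```

```text
23.5 [ 0.4397 -0.1277  0.3731] [-1.000e-04  9.943e-01  1.067e-01  0.000e+00] F [ 0.2 -0.3 -0.9] M [ 0.06 -0.03  0.01] w 0.045 g 0.0 q6 [-0.34 -0.36  1.66  0.    1.84  1.02]
R 0.1207 phi 217.7 tang resist 0.16 radial -0.33
```

View pics/c9.png

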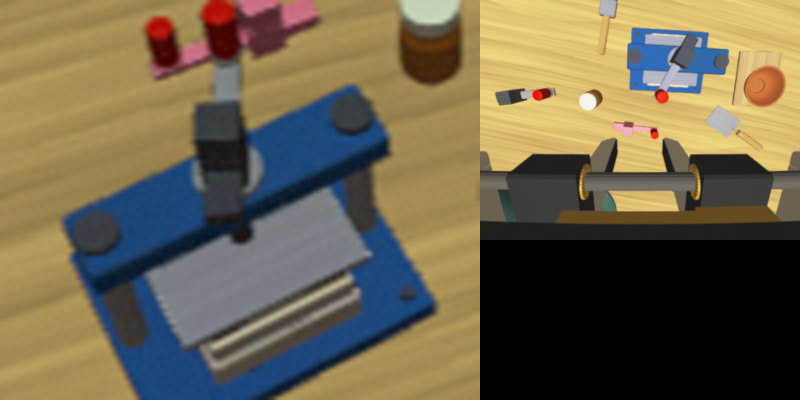

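The crank sits on the collar with its hub at (685,50) and knob at (662,97) in the wrist panel. It sprang back further than I expected, so I check its angle over time and the plate.

```bash
python3 - <<'E'
from h import *
C=np.array([.5488,-.1795])
for k in range(5):
    w=cam('wrist'); h=cv2.cvtColor(w['image'],cv2.COLOR_BGR2HSV)
    m=(((h[...,0]<6)|(h[...,0]>172))&(h[...,1]>200)&(h[...,2]>150)).astype(np.uint8)
    _,L,S,ce=cv2.connectedComponentsWithStats(m)
    for i in range(1,len(S)):
        if S[i,4]>40:
            K=onz(w,*ce[i],.215); r=K[:2]-C
            if np.hypot(*r)<.1: print(ce[i].round(1),K.round(4),np.hypot(*r).round(4),'phi',np.degrees(.2148-np.arctan2(r[1],r[0]))%360)
print(manip.observe()['time'])
E
```

```text
[291.3 155.1] [ 0.4774 -0.16    0.215 ] 0.074 phi 207.57497302853434
[291.3 155.3] [ 0.4774 -0.16    0.215 ] 0.0741 phi 207.5778591875099
[291.3 155.3] [ 0.4774 -0.1599  0.215 ] 0.074 phi 207.61834615589476
[291.3 155.3] [ 0.4774 -0.16    0.215 ] 0.074 phi 207.54533579825517
[291.3 155.3] [ 0.4774 -0.1601  0.215 ] 0.074 phi 207.50488229813237
23.85
```

It is settled at phi 207.6, i.e. 58° back. The plate may have backed off a little, so I regrip, wind firm again, ease off slowly by hand and only then let go.

```bash
python3 - <<'E'
from h import *
rel(manip.observe(),(.477,-.1599,.2093))
E
```

```text
tool x [ 0.977  0.214 -0.001] shift [0.191 0.264 1.092]
```

```bash
python3 -m creep '[[0.191,0.264,0.2,0,0,0,45],[0.191,0.264,0.4,0,0,0,45],[0.191,0.264,0.6,0,0,0,45],[0.191,0.264,0.75,0,0,0,45],[0.191,0.264,0.75,0,0,0,45]]' >/dev/null
python3 -m creep '[[0,0,0.12,0,0,0,45],[0,0,0.24,0,0,0,45],[0,0,0.342,0,0,0,45],[0,0,0.342,0,0,0,45],[0,0,0.342,0,0,0,18],[0,0,0.342,0,0,0,18],[0,0,0.342,0,0,0,18],[0,0,0.342,0,0,0,18],[0,0,0.342,0,0,0,18]]' 25 >/dev/null; python3 tf.py
```

```text
25.25 [ 0.4768 -0.1602  0.2105] [1.000e-04 9.942e-01 1.073e-01 3.000e-04] F [-1.1  0.2  2. ] M [0.12 0.1  0.03] w 0.0217 g 25.0 q6 [-0.37 -0.26  1.84  0.    1.55  0.98]
R 0.0746 phi 207.3 tang resist 0.03 radial 1.09
```

```bash
python3 -m creep '[[0.019,-0.034,0,0,0,0,18],[0.04,-0.065,0,0,0,0,18],[0.068,-0.098,0,0,0,0,18],[0.097,-0.13,0,0,0,0,18],[0.13,-0.16,0,0,0,0,18],[0.165,-0.185,0,0,0,0,18],[0.203,-0.208,0,0,0,0,18],[0.241,-0.227,0,0,0,0,18],[0.241,-0.227,0,0,0,0,18],[0.241,-0.227,0,0,0,0,18]]' >/dev/null; python3 tf.py
```

```text
26.25 [ 0.5049 -0.1193  0.2101] [ 4.000e-04  9.942e-01  1.073e-01 -3.000e-04] F [-2.6 -5.9  5.2] M [-1.33  0.25 -0.01] w 0.0213 g 25.0 q6 [-0.28 -0.22  1.81 -0.    1.55  1.08]
R 0.0745 phi 246.2 tang resist 5.56 radial -3.22
```

```bash
python3 -m creep '[[0.04,-0.014,0,0,0,0,18],[0.082,-0.025,0,0,0,0,18],[0.125,-0.034,0,0,0,0,18],[0.16,-0.037,0,0,0,0,18],[0.16,-0.037,0,0,0,0,18],[0.16,-0.037,0,0,0,0,18],[0.16,-0.037,0,0,0,0,18]]' >/dev/null; python3 tf.py
```

```text
26.95 [ 0.5263 -0.1086  0.2099] [-1.000e-04  9.942e-01  1.072e-01 -1.400e-03] F [-10.7  -3.8   7.3] M [-0.76  1.89 -0.01] w 0.0215 g 25.0 q6 [-0.25 -0.18  1.78 -0.    1.54  1.11]
R 0.0744 phi 264.7 tang resist 11.32 radial -0.43
```

```bash
python3 -m creep '[[-0.04,0.005,0,0,0,0,18],[-0.085,0.015,0,0,0,0,18],[-0.125,0.028,0,0,0,0,18],[-0.166,0.045,0,0,0,0,18],[-0.204,0.065,0,0,0,0,18],[-0.24,0.088,0,0,0,0,18],[-0.248,0.093,0,0,0,0,18],[-0.248,0.093,0,0,0,0,18]]' >/dev/null; python3 tf.py
```

```text
27.75 [ 0.4936 -0.1299  0.2101] [-4.000e-04  9.942e-01  1.072e-01 -1.000e-04] F [-3.   0.5  5.9] M [0.15 0.29 0.02] w 0.0215 g 25.0 q6 [-0.31 -0.24  1.83  0.    1.55  1.05]
R 0.0742 phi 234.2 tang resist 1.69 radial 2.57
```

Eased to 1.7 N, so I let go, rise and check.

```bash
python3 -m creep '[[0,0,0,0,0,0,30],[0,0,0,0,0,0,45],[0,0,0,0,0,0,45],[0,0,0,0,0,0,45],[0,0,-0.15,0,0,0,45],[0,0,-0.3,0,0,0,45],[0,0,-0.6,0,0,0,45],[0,0,-0.9,0,0,0,45],[0,0,-0.9,0,0,0,45],[0,0,-0.9,0,0,0,45]]' >/dev/null
python3 -m creep '[[-0.3,0,-0.2,0,0,0,45],[-0.3,0,-0.2,0,0,0,45],[-0.3,0,-0.2,0,0,0,45],[-0.3,0,-0.2,0,0,0,45]]' >/dev/null; python3 tf.py;  python3 - <<'E'
from h import *
C=np.array([.5488,-.1795])
for k in range(2):
    w=cam('wrist'); h=cv2.cvtColor(w['image'],cv2.COLOR_BGR2HSV)
    m=(((h[...,0]<6)|(h[...,0]>172))&(h[...,1]>200)&(h[...,2]>150)).astype(np.uint8)
    _,L,S,ce=cv2.connectedComponentsWithStats(m)
    for i in range(1,len(S)):
        if S[i,4]>40:
            K=onz(w,*ce[i],.215); r=K[:2]-C
            if np.hypot(*r)<.1: print(ce[i].round(1),K.round(4),np.hypot(*r).round(4),'phi',np.degrees(.2148-np.arctan2(r[1],r[0]))%360)
a=cam('scene')
for X in ((K[0],K[1],.217),(K[0],K[1],.213)): p=proj(a,X);print(p)
redk(a,*p.astype(int),15)
E
```

```text
29.15 [ 0.4499 -0.1398  0.3735] [-4.000e-04  9.942e-01  1.072e-01 -7.000e-04] F [-0.1  0.1  1. ] M [ 0.05  0.02 -0.04] w 0.0447 g 0.0 q6 [-0.36 -0.33  1.64  0.    1.83  1.  ]
R 0.1066 phi 214.2 tang resist -0.05 radial 0.15
[258.1 144. ] [ 0.4905 -0.1354  0.215 ] 0.0731 phi 229.43246357319612
[258.2 144. ] [ 0.4905 -0.1354  0.215 ] 0.0731 phi 229.42583680597895
[176.0732303  165.56820253]
[176.30323733 166.60343827]
```

```bash
python3 -c "
from cell import manip
print(manip.hand_in())"
```

```text
the job is handed in; nothing more can be done
None
```

I handed the job in with the crank on the shaft, the press wound to a firm push of about 11 N, and the crank let go and standing still. The judge returned no verdict. That the crank is fully home on the collar is my inference from camera heights and the hard stop. That stop came with an accidental push of about 50 N, which I backed off at once.

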